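# Ring up the tin packed in the gift chest

### The arm

A 6-joint arm with a two-finger parallel gripper is mounted at the origin on a cart in front of the work surface, level with it; the furniture and walls round the work are solid. World frame = base frame: x ahead of the robot, y to its left, z up, the work surface at z = 0. Lengths are in m, angles in degrees, forces in N, time in s.
With the tool pointing down it reaches from about 0.4 to 0.825 m from the base axis. Payload 7 kg.
Tool frame: the origin (TCP) lies at the very end of the fingers, on their centre line; the grasp point (between the pads) lies 19 mm behind it; z points along the fingers, y is the line along which they close (so a half turn about z gives the same grasp; the last joint's range is limited). The gripper opens to 88 mm and grips with 3 to 60 N. Pads are 19 mm wide; open, the fingers measure 130 mm over their backs; the gripper's body (78 mm by 193 mm) begins 47 mm behind the grasp point.
Start: joints at [90.934, 20.546, 0.682, 0, -70.136, -16.507], TCP at [0.181, 0.65, 0.191] pointing down, gripper open.
Joint ranges: [-176.03, 176.03], [-82.01, 121.73], [-58.28, 71.71], [-173.87, 95.51], [-174.79, -0.11], [-173.66, 173.66]. Speed limits (degrees/s): [136.94, 136.94, 172.46, 180, 180, 180].

### API

Orientations are given as [roll, pitch, yaw] about the fixed x, y, z axes, in that order (R = Rz(yaw) Ry(pitch) Rx(roll)).
In Python, from plant import get_state, capture, close_job, regions_of gives the robot as it stands.
- The arm moves only by the tool jog_arm, never from a script. Its argument "moves" is a list of rows, each a list of 3 entries, a list of its own where there are three numbers: the shift along the tool's x, y, z in cm, then the turn about the tool's z in degrees, then the finger opening in cm, from 0 to 8.76. A call has 1 to 12 rows; each row shifts and turns the commanded pose from where the row before left it, along the tool's axes as they then stand; what a row does not reach is not made up. A row lasts 1/8 s, in which the tool goes at most 62.5 mm and 10.7 degrees, less where a joint would pass 70% of its speed; a pose out of reach is approached as far as the arm can. A call is refused whole if a number of a shift passes 6.25 or a number of a turn 10.7, either way. A call with a gripper value outside its range is refused whole. The fingers move at their own pace and stop on an object; "newtons" is the grip in N (left out, the last holds). Time passes only in rows, so rows that do not move let the fingers close. It gives the time, the measured TCP pose, the force, the opening and the grip force at its end, in the units of the state.
- get_state(): the state, without advancing time (a new reading comes with each control period).
- capture(name): name is "scene" or "top"; returns a dict with "pixels" (420x560x3 uint8, blue, green, red), "mtx" (3x3 intrinsics, pixels), "world_from_camera" (4x4, takes a point from camera to world coordinates). Camera axes: x right, y down, z forward; pixel columns grow to the right and rows downward; lengths in m; the calibration is good to about 2 mm. A picture is of the moment at which its call begins. There is no depth.
- close_job(): hands the job in; it is judged then, once.
Trained networks look in a picture, given as the dict that the camera call returned (one of the last four; its "shot" number tells which), for a name from the list of things; names that differ only in an ending like _2 or _b are one class to them, and where a whole thing is asked for, a point or a joint stands for the part that bears it (a point fixed in the world has none). Each returns a list of dicts, best first, with "confidence" (0 to 1); they miss things now and then, are a little off and sometimes report something else, mostly with a low value. They report only what shows in the picture. A call takes as long as a camera call.
- regions_of(picture, thing): "pixels" (420x560 bool, what is visible of it) and "pixel" ([column, row] in pixels, amid what is visible of it).
The state is a dict: "time_s": time; "joints": joint angles; "qd": joint speeds; "joint_torque": joint torques, N m; "tcp_pos": TCP position; "eef_rot": TCP orientation; "contact_force": force on the tool from outside, world axes, zero at the start; "moment": the same for the moment, N m; "gripper_width": finger opening in m; "gripper_force": force on a finger pad.
Only numpy, scipy, OpenCV 4.12 (cv2) and the standard library are available. Lean on these libraries where they do the work, as an engineer would, in place of code of your own. Each camera call takes 0.05 s, during which the arm holds its last target. There are 200 camera calls.

### The job

The round tin packed in the domed chest still has to be rung up: lift the chest's lid by its brass pull until it rests open on its stop, take the tin out and show the price sticker on its underside to the counter scanner, the underside square to the scanner's tilted window, centred on it and about 8 cm away from the glass. Finish there with the tin held still in the gripper and the lid still open, without touching the scanner or disturbing the other goods on the counter.

Things in the scene. Friction and masses are not known exactly. Their poses are not given: they have to be found in the camera images.
- gift_chest_lid (a joint): Lid of the chest, rad: 0 shut, 1.75 open on its stop (about 100 degrees, leaning back). It hinges at the chest's back with little friction and weighs about 0.1 kg: let go below about 0.9 rad it falls shut, beyond about 1.4 rad it falls open onto the stop, between these it may stay or fall either way.
- gift_chest: Domed dark red chest with gold bands, 134 x 156 x 123 mm shut, fixed, its front towards the robot, turned up to 20 degrees. Origin: centre of its underside; x from front to back, y to its left seen from the robot, z up. Inside 118 (x) by 143 mm (y), walls 4 mm, rim 62 mm up; a fixed cream cushion pad fills it to 53 mm up. Open, the lid stands behind it, leaning back, top edge about 190 mm up.
- lid_hinge (a point): Middle of the lid's hinge line, at the chest's back, 65 mm behind its centre and 62 mm up; the hinge line runs along the chest's y. Axes as the chest's, fixed. With the lid on its stop the tip of the pull stands about 215 mm above the counter.
- pull_grip (a point): Centre of the bulb of the brass pull on the lid's front; moves with the lid. The pull sticks out 27 mm, level when shut, straight up at 1.57 rad; bulb 18 mm thick, centre 19 mm out, 74 mm above the counter when shut; 147 mm forward and 12 mm up from the hinge. Pinch it from above along the chest's y, tips at most 10 mm below the centre; it turns between the pads as the lid swings.
- gift_tin: Round sweet tin, 63 mm in diameter, 36 mm high, dark blue with a fixed gold lid, loose on the pad in the chest, within 13 mm of its middle, upright; hidden while the chest is shut; 95 to 200 g. Origin: centre of its underside, where the price sticker is; z up through its lid. Grasp it from above across the diameter, fingers closing along the chest's y (30 mm or more free at either side).
- scanner_window (a point): Centre of the dark red glass (50 x 62 mm) of the counter scanner (black head 84 x 74 x 36 mm on a round 92 mm foot, fixed). z points out of the glass, away from the scanner: 35 degrees off vertical, leaning to the side it faces (roughly to the robot); y level along the glass, x up the glass. 98 mm above the counter, 30 mm in front of the foot's axis.
- ribbon_spool: Ribbon spool lying flat, 57 mm in diameter, 20 mm high; stays where it is. Origin under its centre.
- mini_chest: Small domed chest 69 x 82 x 64 mm left of the scanner; stays where it is. Origin under its centre.
- small_ballotin: Small red gift box with a bow, 50 x 60 x 68 mm, between chest and scanner; stays where it is. Origin under its centre.
- kraft_bar: Chocolate bar in brown paper lying flat, 60 x 130 x 11 mm, in front of the chest; stays where it is. Origin under its centre.

How it is judged:
By the outcome, as a careful person would: the job done as asked, in the order asked, and still so for the second after the job is handed in, while the arm keeps its last pose, push and grip.
It also fails if it takes over 51 s, if anything falls off the work surface, if the arm or the gripper's body presses on something with over 40 N, if the wrist force passes 120 N, or if a joint passes its speed limit or range.

## Working session

There is one attempt and no reset: what is moved stays moved. The work goes in short steps, Python scripts to look and compute and a tool call to move; the robot and the scene stay as the last step left them, time stands still between calls to the robot, and variables do not carry over. Pictures are saved under pics/ and viewed, at most 10 in all, crops included, and the job is handed in when it is done.

Besides the shell and the picture viewer there is one more tool, called after "Request:" in YAML: its name, and indented under it one key for each argument. jog_arm: Moves the arm, as the interface text tells. Its arguments: {"type":"object","properties":{"moves":{"type":"array"},"newtons":{"type":"number"}},"required":["moves"]}

```bash
mkdir -p pics; ls; cat > h.py <<'E'
import numpy as np, cv2
from plant import get_state, capture, regions_of
def proj(p,P):
    T=np.linalg.inv(p["world_from_camera"]);P=np.atleast_2d(P);c=P@T[:3,:3].T+T[:3,3];u=c@np.array(p["mtx"]).T
    return u[:,:2]/u[:,2:]
def onplane(p,uv,z):
    W=np.array(p["world_from_camera"]);d=W[:3,:3]@np.linalg.inv(p["mtx"])@np.array([uv[0],uv[1],1.]);o=W[:3,3]
    return o+d*(z-o[2])/d[2]
E
python3 - <<'E'
from h import *
s=get_state();print(s)
for n in("scene","top"):
    p=capture(n);cv2.imwrite(f"pics/{n}0.png",p["pixels"]);print(n,np.round(p["world_from_camera"],3).tolist(),np.round(p["mtx"],1).tolist())
    np.savez(n+"0.npz",**p)
    for t in["gift_chest","gift_chest_lid","pull_grip","scanner_window","ribbon_spool","mini_chest","small_ballotin","kraft_bar","lid_hinge"]:
        try:
            for r in regions_of(p,t)[:2]:
                print(t,round(r["confidence"],2),np.round(r["pixel"],1),r["pixels"].sum(),np.round(onplane(p,r["pixel"],0.05),3))
        except Exception as e: print(t,e)
E
```

```text
pics
{'time_s': 0.0, 'joints': array([ 9.09344181e+01,  2.05921581e+01,  6.34401365e-01, -1.81869690e-02,
       -7.01360638e+01, -1.65065215e+01]), 'qd': array([-9.64920215e-03, -3.23797131e-02, -2.48896296e-02,  4.92057387e-02,
        7.81442931e-02,  9.54072609e-05]), 'joint_torque': array([-1.53086468e-03, -5.82713270e+01,  2.93062896e+01,  6.99726686e+00,
        6.84000668e-03, -1.57679519e-04]), 'tcp_pos': array([0.18110538, 0.64969041, 0.18972543]), 'eef_rot': array([ 1.79905188e+02, -1.02667563e-02, -1.55782886e+01]), 'contact_force': array([ 0.68079426, -0.32482568,  0.33264977]), 'moment': array([-0.0431977 ,  0.01925267, -0.0324905 ]), 'gripper_force': 0.0, 'gripper_width': 0.08733301238097027}
scene [[0.66, -0.559, 0.502, 0.059], [-0.751, -0.479, 0.455, -0.1], [-0.014, -0.677, -0.736, 0.688], [0.0, 0.0, 0.0, 1.0]] [[381.2, 0.0, 280.7], [0.0, 381.2, 208.9], [0.0, 0.0, 1.0]]
gift_chest 0.65 [365.  236.4] 5750 [0.55  0.106 0.05 ]
gift_chest_lid 0.97 [366.5 228.7] 4306 [0.57  0.115 0.05 ]
pull_grip 0.74 [369.  232.1] 4353 [0.566 0.106 0.05 ]
pull_grip 0.38 [363.3 234.5] 568
[... 333 characters left out ...]
1048 [0.619 0.375 0.05 ]
lid_hinge 0.94 [368.1 237.6] 5833 [0.552 0.099 0.05 ]
top [[-0.012, -0.99, 0.138, 0.37], [-1.0, 0.015, 0.02, 0.281], [-0.022, -0.137, -0.99, 0.915], [0.0, 0.0, 0.0, 1.0]] [[386.0, 0.0, 284.3], [0.0, 386.0, 212.3], [0.0, 0.0, 1.0]]
gift_chest 0.68 [377.  179.3] 4809 [0.563 0.086 0.05 ]
gift_chest_lid 0.75 [377.9 177.1] 4382 [0.568 0.084 0.05 ]
pull_grip 0.71 [374.5 175.9] 4357 [0.571 0.092 0.05 ]
ribbon_spool 0.59 [278.4 239.7] 475 [0.428 0.312 0.05 ]
mini_chest 0.68 [186.  223.2] 1125 [0.468 0.522 0.05 ]
small_ballotin 0.78 [291.6 197.4] 580 [0.524 0.281 0.05 ]
kraft_bar 0.83 [330.8 267.5] 1448 [0.365 0.197 0.05 ]
lid_hinge 0.69 [370.  180.5] 4743 [0.56  0.102 0.05 ]
```

```bash
python3 - <<'E'
import cv2
a=cv2.imread("pics/scene0.png")[110:330,180:460];b=cv2.imread("pics/top0.png")[90:310,150:430]
import numpy as np
cv2.imwrite("pics/a.png",cv2.resize(a,None,fx=2.7,fy=2.7,interpolation=cv2.INTER_CUBIC))
cv2.imwrite("pics/b.png",cv2.resize(b,None,fx=2.7,fy=2.7,interpolation=cv2.INTER_CUBIC))
E
```

```text
(no output)
```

View pics/a.png

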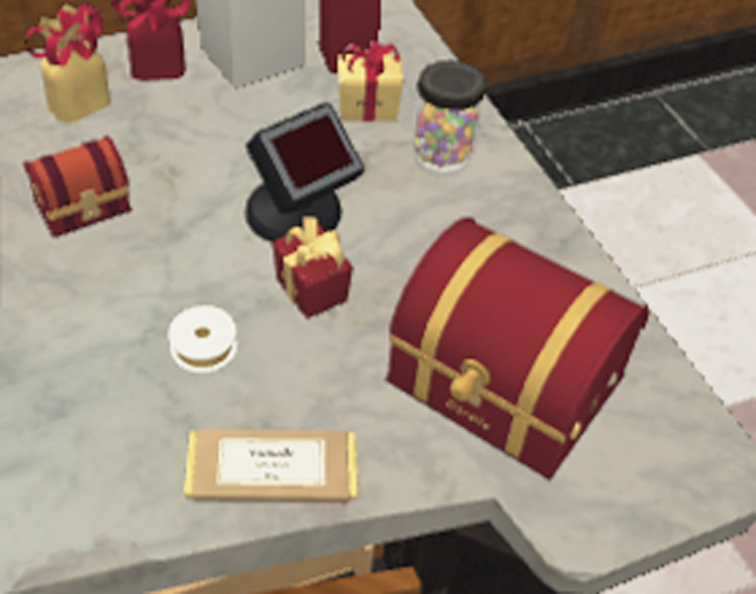

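View pics/b.png

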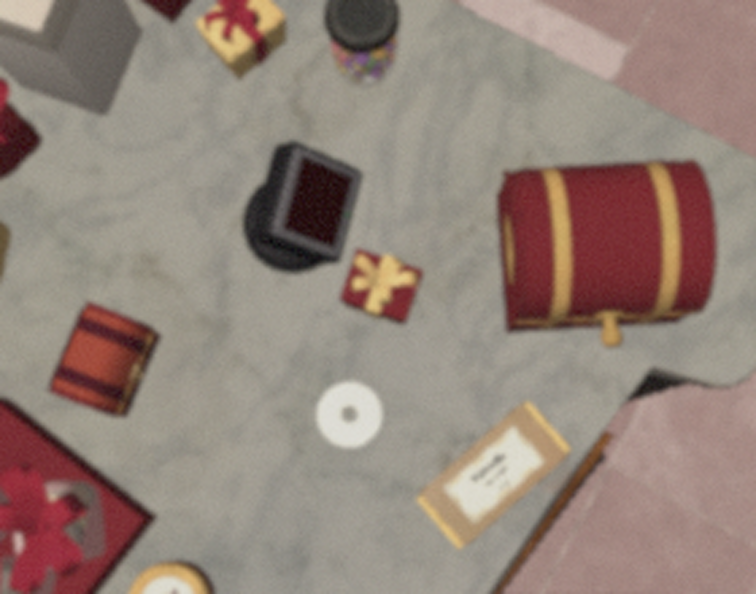

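```bash
cat >> h.py <<'E'
def chest_hull(p,q,shape=(420,560)):
    x,y,a=q;R=np.array([[np.cos(a),-np.sin(a)],[np.sin(a),np.cos(a)]])
    t=np.linspace(0,np.pi,25)
    P=[(sx*.063,sy*.0755,z) for sx in(-1,1) for sy in(-1,1) for z in(0,.06)]+[(.0655*np.cos(k),sy*.078,.062+.061*np.sin(k)) for k in t for sy in(-1,1)]
    P=np.array(P);P[:,:2]=P[:,:2]@R.T+[x,y]
    m=np.zeros(shape,np.uint8);S=4
    uv=proj(p,P).astype(np.float32);h=cv2.convexHull(uv)
    big=np.zeros((shape[0]*S,shape[1]*S),np.uint8);cv2.fillConvexPoly(big,np.int32(np.round(h*S+S/2)),255)
    return cv2.resize(big,shape[::-1],interpolation=cv2.INTER_AREA)/255.
def winpts(q,w=.050,l=.062):
    x,y,a=q;f=np.array([np.cos(a),np.sin(a),0]);s,c=np.sin(np.radians(35)),np.cos(np.radians(35))
    n=f*s+[0,0,c];ux=-f*c+[0,0,s];uy=np.cross(n,ux);o=np.array([x,y,.098])
    return o,ux,uy,n,[o+ux*i*w/2+uy*j*l/2 for i,j in((-1,-1),(-1,1),(1,1),(1,-1))]
E
python3 - <<'E'
from h import *
from scipy.optimize import minimize
ps=[capture("scene"),capture("top")]
ms=[max(regions_of(p,"gift_chest"),key=lambda r:r["confidence"])["pixels"] for p in ps]
for sel in([0],[1],[0,1]):
    f=lambda q:sum(np.abs(chest_hull(ps[i],q)-ms[i]).sum() for i in sel)
    best=min((minimize(f,[.58,.09,a],method="Nelder-Mead",options=dict(initial_simplex=[[.58,.09,a],[.6,.09,a],[.58,.11,a],[.58,.09,a+.15]])) for a in(-.25,0,.25)),key=lambda r:r.fun)
    print("chest",sel,best.x,np.degrees(best.x[2]),best.fun)
# pull
for p,uv in zip(ps,[(353.3,251.9),(376.3,213)]): print("pull",onplane(p,uv,.074))
# window color
wm=[]
boxes=[(150,235,265,320),(140,190,250,285)]
for p,(r0,r1,c0,c1),n in zip(ps,boxes,"ab"):
    I=p["pixels"].astype(float);I=cv2.GaussianBlur(I,(0,0),.7)
    m=np.zeros((420,560),bool)
    rr,cc=(148,188) if n=="a" else (142,190),(270,318) if n=="a" else (252,287)
    sub=I[rr[0]:rr[1],cc[0]:cc[1]];b,g,r=sub[...,0],sub[...,1],sub[...,2]
    m[rr[0]:rr[1],cc[0]:cc[1]]=(r<90)&(r-g>12)
    k,L,S,C=cv2.connectedComponentsWithStats(m.astype(np.uint8));j=1+np.argmax(S[1:,4]);m=L==j
    print("win",S[j],C[j],onplane(p,C[j],.098));wm.append(m)
def wmask(p,q):
    big=np.zeros((420*4,560*4),np.uint8);cv2.fillConvexPoly(big,np.int32(np.round(proj(p,winpts(q)[4])*4+2)),255)
    return cv2.resize(big,(560,420),interpolation=cv2.INTER_AREA)/255.
for sel in([0],[1],[0,1]):
    f=lambda q:sum(np.abs(wmask(ps[i],q)-wm[i]).sum() for i in sel)
    rs=[]
    for a in np.radians(np.arange(-180,180,30)):
        q=[.59,.36,a];r=minimize(f,q,method="Nelder-Mead",options=dict(initial_simplex=[q,[.61,.36,a],[.59,.38,a],[.59,.36,a+.3]]));rs.append((r.fun,*np.round(r.x[:2],4),np.degrees(r.x[2])))
    print(sel,sorted(rs)[:3])
for t,z in(("small_ballotin",.034),("ribbon_spool",.01),("mini_chest",.032),("kraft_bar",.005)):
    for p in ps:
        r=regions_of(p,t)
        if r: print(t,np.round(onplane(p,r[0]["pixel"],z),3))
E
```

```text
chest [0] [0.55918136 0.09952406 0.05325463] 3.0512655870654593 235.09803921568627
chest [1] [0.55915311 0.10151683 0.04694902] 2.6899807482754374 177.65098039215687
chest [0, 1] [0.55906411 0.10060202 0.0529513 ] 3.033886234285645 433.56078431372543
pull [0.483778   0.09398773 0.074     ]
pull [0.4820397  0.09677578 0.074     ]
win [281 153  30  27 483] [295.08902692 165.74741201] [0.58598092 0.32941279 0.098     ]
win [256 149  23  32 496] [267.18145161 164.57056452] [0.58871274 0.33344435 0.098     ]
[0] [(np.float64(30.211764705882352), np.float64(0.5868), np.float64(0.3302), np.float64(-102.99579079507687)), (np.float64(30.211764705882352), np.float64(0.5869), np.float64(0.3302), np.float64(-102.69151432494918)), (np.float64(30.274509803921568), np.float64(0.5868), np.float64(0.3302), np.float64(-103.57436779652177))]
[1] [(np.float64(75.70980392156864), np.float64(0.5896), np.float64(0.3334), np.float64(-102.16078374203275)), (np.float64(78.88627450980391), np.float64(0.5894), np.float64(0.3336), np.float64(-102.99190736163062)), (np.float64(80.32156862745097), np.float64(0.5908), np.float64(0.3332), np.float64(-103.55208405450898))]
[0, 1] [(np.float64(127.36470588235292), np.float64(0.5881), np.float64(0.3316), np.float64(-103.53702641561178)), (np.float64(128.2705882352941), np.float64(0.5881), np.float64(0.332), np.float64(-103.57229081941743)), (np.float64(132.03921568627453), np.float64(0.5887), np.float64(0.3318), np.float64(-101.23010820405473))]
small_ballotin [0.521 0.274 0.034]
small_ballotin [0.528 0.291 0.034]
ribbon_spool [0.425 0.318 0.01 ]
ribbon_spool [0.435 0.312 0.01 ]
mini_chest [0.462 0.505 0.032]
mini_chest [0.469 0.525 0.032]
kraft_bar [0.367 0.185 0.005]
kraft_bar [0.369 0.188 0.005]
```

Request:
jog_arm:
  moves:
    - [[0, 0, 0], [0, 0, 0], 8.7]

```text
validation failed for argument at $.mo...
```

```bash
python3 - <<'E'
from h import *
out=[]
for n,(r,c) in(("scene",(165,300)),("top",(105,310))):
    p=dict(np.load(n+"0.npz"));I=p["pixels"]
    S=4;J=cv2.resize(I[r:r+130,c:c+150] if n=="scene" else I[r:r+130,c:c+130],None,fx=S,fy=S,interpolation=cv2.INTER_CUBIC)
    J=J[:,:400*1] if 0 else J
    q=(.559,.1006,.053);m=(chest_hull(p,q)>.5).astype(np.uint8)
    for k in cv2.findContours(m,cv2.RETR_EXTERNAL,cv2.CHAIN_APPROX_NONE)[0]: cv2.polylines(J,[np.int32((k-[c,r]+.5)*S)],True,(0,255,0),1)
    R=np.array([[np.cos(q[2]),-np.sin(q[2])],[np.sin(q[2]),np.cos(q[2])]])
    for lx,col in((-.082,(255,255,0)),(-.063,(255,0,255))):
        b=np.r_[R@[lx,0]+q[:2],.074];u=(proj(p,b)[0]-[c,r]+.5)*S;cv2.drawMarker(J,tuple(int(v) for v in u),col,cv2.MARKER_CROSS,14,1);print(n,lx,u)
    out.append(J)
h=max(o.shape[0] for o in out);F=np.hstack(out);F=cv2.resize(F,None,fx=790/F.shape[1],fy=790/F.shape[1],interpolation=cv2.INTER_AREA);print(F.shape);cv2.imwrite("pics/c.png",F)
E
```

```text
scene -0.082 [203.69717112 355.48958218]
scene -0.063 [223.6373107  330.92779031]
top -0.082 [268.56099346 442.91698422]
top -0.063 [265.15526707 408.61335633]
(367, 790, 3)
```

View pics/c.png

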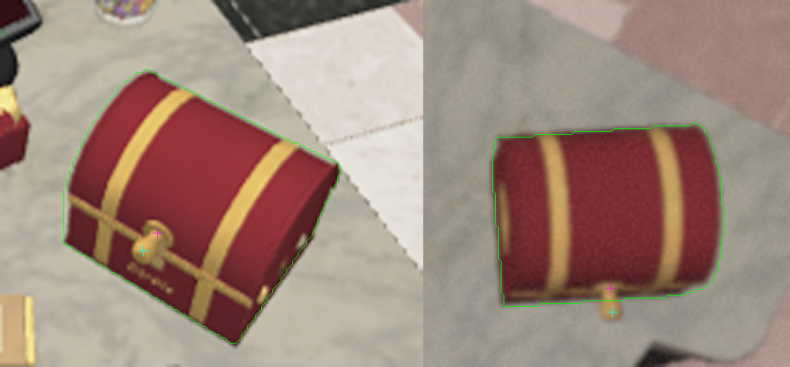

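Request:
jog_arm:
  moves:
    - [[0, 0, 0], 0, 8.7]

```text
time_s: 1.72
tcp_pos: [0.1812, 0.6502, 0.1906]
eef_rot: [180.0, 0.0, -15.6]
contact_force: [0.8, -0.3, 0.3]
gripper_width: 0.087
gripper_force: 0.0
```

```bash
cat >> h.py <<'E'
def plan(start,wps,dec=1):
    """start (x,y,z,yawdeg); wps: (x,y,z,yaw,open_cm,nrows). prints rows"""
    c=np.array(start,float);rows=[]
    for w in wps:
        b=c.copy();n=w[5]
        for i in range(1,n+1):
            t=b+(np.array(w[:4])-b)*i/n
            a=np.radians(c[3]);d=(t-c)[:3]*100
            s=np.round([np.cos(a)*d[0]+np.sin(a)*d[1],np.sin(a)*d[0]-np.cos(a)*d[1],-d[2]],dec)+0.
            g=round(-(t[3]-c[3]),1)+0.
            rows.append([s.tolist(),g,w[4]])
            c[:3]+=np.array([np.cos(a)*s[0]+np.sin(a)*s[1],np.sin(a)*s[0]-np.cos(a)*s[1],-s[2]])/100;c[3]-=g
    for i in range(0,len(rows),12): print(str(rows[i:i+12]).replace(" ",""))
    print("end",c)
E
python3 - <<'E'
from h import *
plan((.1812,.65,.191,-15.6),[(.479,.0963,.16,3.0,5,14),(.479,.0963,.065,3.0,5,4)])
E
```

```text
[[[3.1,3.2,0.2],np.float64(-1.3),5],[[3.0,3.3,0.2],np.float64(-1.4),5],[[3.0,3.4,0.3],np.float64(-1.3),5],[[2.9,3.5,0.2],np.float64(-1.3),5],[[2.8,3.5,0.2],np.float64(-1.3),5],[[2.7,3.6,0.2],np.float64(-1.4),5],[[2.6,3.6,0.3],np.float64(-1.3),5],[[2.6,3.7,0.2],np.float64(-1.3),5],[[2.4,3.7,0.2],np.float64(-1.4),5],[[2.4,3.9,0.2],np.float64(-1.3),5],[[2.3,3.8,0.2],np.float64(-1.3),5],[[2.2,3.9,0.3],np.float64(-1.3),5]]
[[[2.1,4.0,0.2],np.float64(-1.4),5],[[2.0,4.0,0.2],np.float64(-1.3),5],[[0.0,0.0,2.4],np.float64(0.0),5],[[0.0,0.0,2.3],np.float64(0.0),5],[[0.0,0.0,2.4],np.float64(0.0),5],[[0.0,0.0,2.4],np.float64(0.0),5]]
end [0.47886142 0.09659404 0.065      3.        ]
```

Request:
jog_arm:
  moves:
    - [[3.1, 3.2, 0.2], -1.3, 5]
    - [[3.0, 3.3, 0.2], -1.4, 5]
    - [[3.0, 3.4, 0.3], -1.3, 5]
    - [[2.9, 3.5, 0.2], -1.3, 5]
    - [[2.8, 3.5, 0.2], -1.3, 5]
    - [[2.7, 3.6, 0.2], -1.4, 5]
    - [[2.6, 3.6, 0.3], -1.3, 5]
    - [[2.6, 3.7, 0.2], -1.3, 5]
    - [[2.4, 3.7, 0.2], -1.4, 5]
    - [[2.4, 3.9, 0.2], -1.3, 5]
    - [[2.3, 3.8, 0.2], -1.3, 5]
    - [[2.2, 3.9, 0.3], -1.3, 5]

```text
time_s: 3.22
tcp_pos: [0.4374, 0.175, 0.164]
eef_rot: [-180.0, -0.0, 0.4]
contact_force: [0.1, 0.4, 0.2]
gripper_width: 0.0498
gripper_force: 0.0
```

Request:
jog_arm:
  moves:
    - [[2.1, 4.0, 0.2], -1.4, 5]
    - [[2.0, 4.0, 0.2], -1.3, 5]
    - [[0, 0, 0], 0, 5]
    - [[0, 0, 0], 0, 5]

```text
time_s: 3.72
tcp_pos: [0.4792, 0.0968, 0.1597]
eef_rot: [-180.0, -0.0, 3.0]
contact_force: [-0.4, 0.5, 0.0]
gripper_width: 0.0503
gripper_force: 0.0
```

Request:
jog_arm:
  moves:
    - [[0, 0, 2.4], 0, 5]
    - [[0, 0, 2.4], 0, 5]
    - [[0, 0, 2.4], 0, 5]
    - [[0, 0, 2.2], 0, 5]
    - [[0, 0, 0], 0, 5]
    - [[0, 0, 0], 0, 1]
    - [[0, 0, 0], 0, 1]
    - [[0, 0, 0], 0, 1]
    - [[0, 0, 0], 0, 1]
  newtons: 10

```text
time_s: 4.85
tcp_pos: [0.4793, 0.097, 0.066]
eef_rot: [-180.0, -0.0, 3.0]
contact_force: [0.1, 0.2, -0.5]
gripper_width: 0.0155
gripper_force: 0.0
```

```bash
python3 - <<'E'
from h import *
sc=capture("scene");J=sc["pixels"][165:295,290:440];cv2.imwrite("pics/d.png",cv2.resize(J,None,fx=4,fy=4,interpolation=cv2.INTER_CUBIC))
s=get_state();print(s["tcp_pos"],s["contact_force"],s["gripper_width"])
# arc
th=np.radians(3);u=np.array([np.cos(th),np.sin(th)])
w=[]
x0,y0,z0=.479,.0967,.066
T=np.r_[np.arange(.12,1.66,.09),1.66]
for t in T:
    dx=-.147*np.cos(t)+.012*np.sin(t)+.147;dz=.012*np.cos(t)+.147*np.sin(t)-.012
    w.append((x0+u[0]*dx,y0+u[1]*dx,z0+dz,3.0,1,1))
plan((x0,y0,z0,3.0),w)
E
```

```text
[0.47927398 0.09693316 0.06593149] [-0.43905733 -0.46340417 -0.36551065] 0.012817052065613625
[[[0.2,0.0,-1.8],np.float64(0.0),1],[[0.4,0.0,-1.2],np.float64(0.0),1],[[0.4,0.0,-1.3],np.float64(0.0),1],[[0.6,0.0,-1.2],np.float64(0.0),1],[[0.6,0.0,-1.2],np.float64(0.0),1],[[0.8,0.0,-1.0],np.float64(0.0),1],[[0.8,0.0,-1.1],np.float64(0.0),1],[[1.0,0.0,-0.9],np.float64(0.0),1],[[1.0,0.0,-0.8],np.float64(0.0),1],[[1.1,0.0,-0.8],np.float64(0.0),1],[[1.1,0.0,-0.7],np.float64(0.0),1],[[1.2,0.0,-0.5],np.float64(0.0),1]]
[[[1.3,0.0,-0.4],np.float64(0.0),1],[[1.3,0.0,-0.4],np.float64(0.0),1],[[1.3,0.0,-0.2],np.float64(0.0),1],[[1.3,0.0,0.0],np.float64(0.0),1],[[1.3,0.0,0.0],np.float64(0.0),1],[[1.4,0.0,0.1],np.float64(0.0),1],[[0.1,0.0,0.1],np.float64(0.0),1]]
end [0.65076428 0.10570178 0.199      3.        ]
```

View pics/d.png

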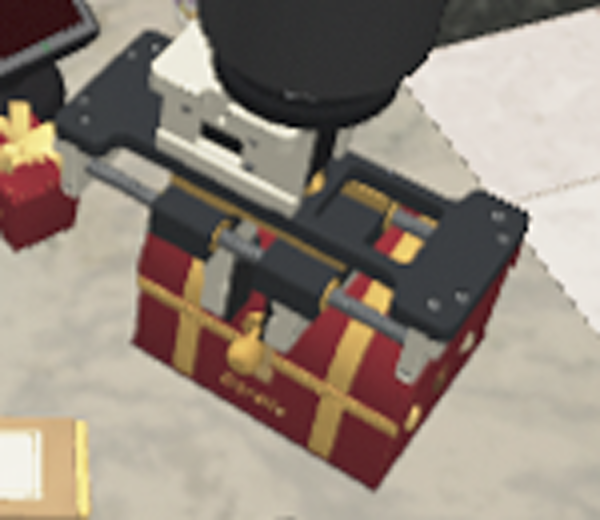

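```bash
python3 - <<'E'
from h import *
sc=capture("scene");s=get_state();print(s["tcp_pos"],s["gripper_width"],s["gripper_force"],s["contact_force"])
for P in([.4793,.097,.066],[.4793,.117,.066],[.4793,.077,.066],[.4793,.097,.074],[.4793,.107,.085],[.4793,.087,.085]):print(P,(proj(sc,P)[0]-[290,165]+.5)*4)
J=sc["pixels"][215:275,315:390];cv2.imwrite("pics/e.png",cv2.resize(J,None,fx=8,fy=8,interpolation=cv2.INTER_CUBIC))
E
```

```text
[0.47924294 0.09691719 0.06585751] 0.01145301030705294 0.0 [-0.96086859 -0.92882324 -0.84746524]
[0.4793, 0.097, 0.066] [243.00807956 361.49548026]
[0.4793, 0.117, 0.066] [209.8500134  340.28071049]
[0.4793, 0.077, 0.066] [276.97162308 383.22560026]
[0.4793, 0.097, 0.074] [244.95717796 351.95186281]
[0.4793, 0.107, 0.085] [230.66970915 327.85206906]
[0.4793, 0.087, 0.085] [264.91472375 349.44553597]
```

View pics/e.png

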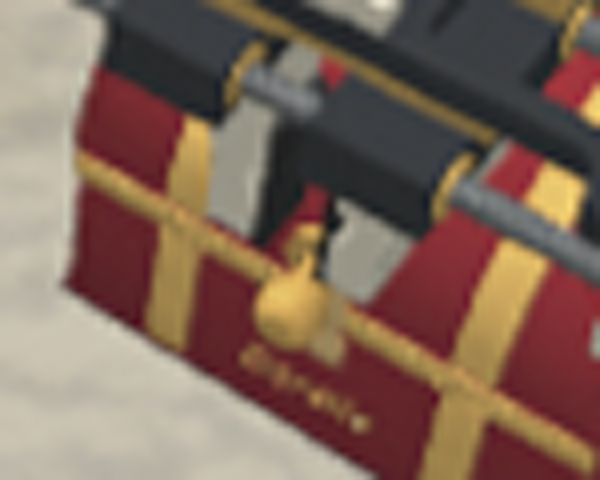

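Request:
jog_arm:
  moves:
    - [[0, 0, 0], 0, 6]
    - [[0, 0, 0], 0, 6]
    - [[0, 0, 0], 0, 6]
    - [[0, 0, 0], 0, 6]

```text
time_s: 5.45
tcp_pos: [0.4791, 0.0969, 0.0656]
eef_rot: [180.0, 0.0, 3.0]
contact_force: [-0.4, 0.2, 0.4]
gripper_width: 0.0457
gripper_force: 0.0
```

```bash
python3 - <<'E'
from h import *
F=[]
s=get_state();print(s["tcp_pos"],s["gripper_width"])
for n,r,c in(("scene",205,305),("top",150,330)):
    p=capture(n);J=cv2.resize(p["pixels"][r:r+85,c:c+95],None,fx=7,fy=7,interpolation=cv2.INTER_CUBIC)
    for y in(-.03,.03):
        for z in(.066,.085,.104):
            u=(proj(p,[.4793,.097+y,z])[0]-[c,r]+.5)*7;cv2.circle(J,tuple(int(v) for v in u),3,(255,255,0) if z==.066 else (0,255,0),-1)
    F.append(J[:, :] )
F=np.hstack(F);F=cv2.resize(F,None,fx=.6,fy=.6,interpolation=cv2.INTER_AREA);print(F.shape);cv2.imwrite("pics/f.png",F)
E
```

```text
[0.47913174 0.09690723 0.06562295] 0.04571145922138374
(357, 798, 3)
```

View pics/f.png

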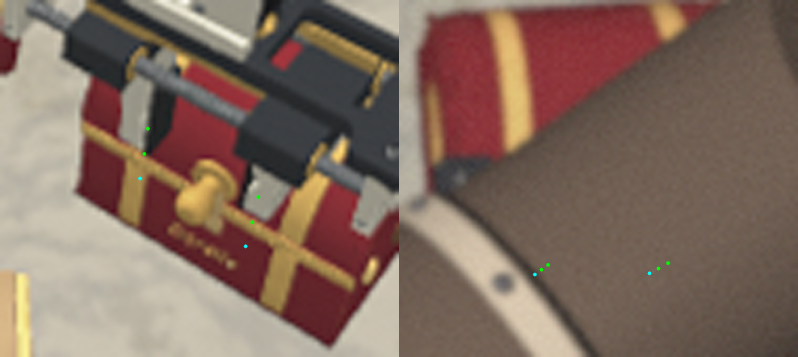

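Request:
jog_arm:
  moves:
    - [[0, 0, 0.8], 0, 4.5]
    - [[0, 0, 0.8], 0, 4.5]
    - [[0, 0, 0], 0, 1]
    - [[0, 0, 0], 0, 1]
    - [[0, 0, 0], 0, 1]
    - [[0, 0, 0], 0, 1]
    - [[0, 0, 0], 0, 1]
    - [[0, 0, 0], 0, 1]

```text
time_s: 6.55
tcp_pos: [0.4792, 0.097, 0.0498]
eef_rot: [-180.0, -0.0, 3.0]
contact_force: [0.5, 0.1, 0.3]
gripper_width: 0.0102
gripper_force: 0.0
```

```bash
python3 - <<'E'
from h import *
s=get_state();print(s["tcp_pos"],s["gripper_width"],s["joints"])
p=capture("scene");r,c=190,290;J=cv2.resize(p["pixels"][r:r+110,c:c+140],None,fx=5.4,fy=5.4,interpolation=cv2.INTER_CUBIC)
for x,y,z,k in((.4792,.097,.0498,(255,255,0)),(.4792,.097,.069,(0,255,0)),(.4792,.097,.074,(255,0,255))):
    u=(proj(p,[x,y,z])[0]-[c,r]+.5)*5.4;cv2.circle(J,tuple(int(v) for v in u),3,k,-1)
cv2.imwrite("pics/g.png",J)
E
```

```text
[0.47920968 0.0969517  0.04976563] 0.010210467727258662 [ 3.45359400e+01  1.13954341e+01 -3.30866608e+01  1.75713615e-03
 -4.55053298e+01  5.84897083e+01]
```

View pics/g.png

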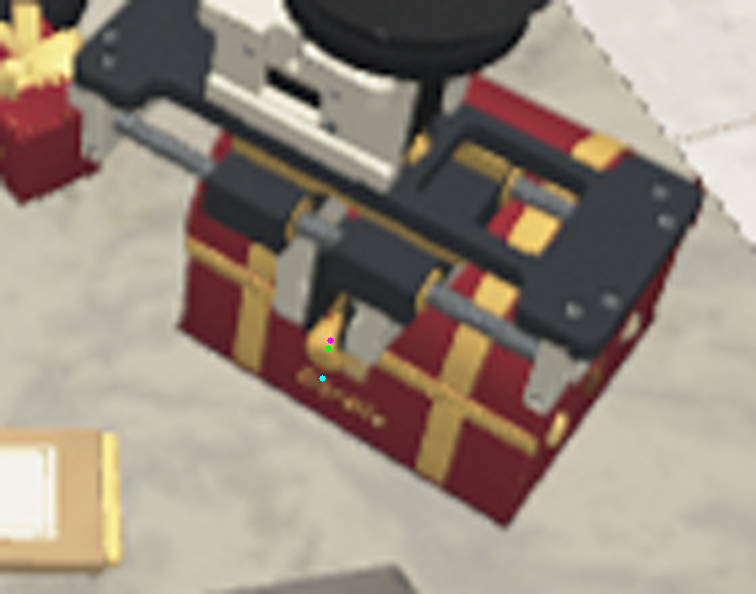

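Request:
jog_arm:
  moves:
    - [[0, 0, 0.2], 0, 1]
    - [[0, 0, 0.2], 0, 1]
    - [[0, 0, 0], 0, 1]

```text
time_s: 6.98
tcp_pos: [0.4791, 0.0969, 0.0455]
eef_rot: [180.0, 0.0, 3.0]
contact_force: [0.3, -0.4, 0.4]
gripper_width: 0.0099
gripper_force: 0.1
```

Request:
jog_arm:
  moves:
    - [[0, 0, 0.2], 0, 1]
    - [[0, 0, 0.2], 0, 1]
    - [[0, 0, 0.2], 0, 1]
    - [[0, 0, 0], 0, 1]

```text
time_s: 7.48
tcp_pos: [0.48, 0.0973, 0.0428]
eef_rot: [-180.0, -0.1, 3.1]
contact_force: [-13.0, -0.4, 36.3]
gripper_width: 0.01
gripper_force: 18.2
```

Request:
jog_arm:
  moves:
    - [[0, 0, -0.5], 0, 1]
    - [[0, 0, -0.5], 0, 1]
    - [[0, 0, -1.0], 0, 5]
    - [[0, 0, -2.0], 0, 8.7]
    - [[0, 0, -2.0], 0, 8.7]
    - [[-2.0, 0, -2.0], 0, 8.7]
    - [[-2.0, 0, -2.0], 0, 8.7]
    - [[0, 0, 0], 0, 8.7]
    - [[0, 0, 0], 0, 8.7]

```text
time_s: 8.6
tcp_pos: [0.4394, 0.0949, 0.1396]
eef_rot: [-180.0, -0.0, 3.0]
contact_force: [1.5, -0.6, -0.3]
gripper_width: 0.0746
gripper_force: 0.0
```

```bash
python3 - <<'E'
from h import *
s=get_state();print(s["tcp_pos"],s["gripper_width"],s["eef_rot"])
p=capture("scene");np.savez("sc1.npz",**p)
x,y,z=s["tcp_pos"];u=proj(p,[x,y,z])[0];r,c=int(u[1])-85,int(u[0])-75
k=5.3;J=cv2.resize(p["pixels"][r:r+110,c:c+150],None,fx=k,fy=k,interpolation=cv2.INTER_CUBIC)
a=np.radians(s["eef_rot"][2]);w=s["gripper_width"]/2
for yy in(-w,w):
  for dz,col in((0,(255,255,0)),(.019,(0,255,0)),(.066,(255,0,255))):
    for dx in(-.0095,.0095):
      P=[x-np.sin(a)*yy+dx*np.cos(a),y+np.cos(a)*yy+dx*np.sin(a),z+dz];v=proj(p,P)[0];print(yy>0,dz,dx>0,np.round(v,1));cv2.circle(J,tuple(int(q) for q in (v-[c,r]+.5)*k),2,col,-1)
print(r,c);cv2.imwrite("pics/i.png",J)
E
```

```text
[0.43938568 0.09493999 0.13958791] 0.07456614225249591 [-1.79986621e+02 -1.11423570e-02  3.03660027e+00]
False 0 False [358.9 259.1]
False 0 True [364.4 252.1]
False 0.019 False [360.5 252.6]
False 0.019 True [366.1 245.5]
False 0.066 False [364.5 235.3]
False 0.066 True [370.4 228.1]
True 0 False [323.2 238.4]
True 0 True [328.9 232. ]
True 0.019 False [323.9 231.8]
True 0.019 True [329.8 225.3]
True 0.066 False [325.8 214.2]
True 0.066 True [332.  207.7]
160 268
```

View pics/i.png

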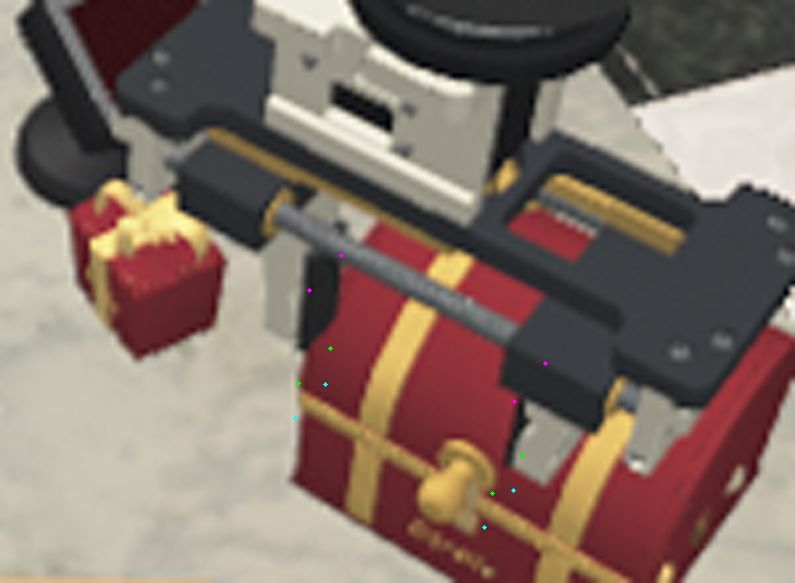

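Request:
jog_arm:
  moves:
    - [[2.0, 0, 1.0], 0, 5]
    - [[2.0, 0, 2.0], 0, 5]
    - [[0, 0, 2.0], 0, 5]
    - [[0, 0, 2.0], 0, 5]
    - [[0, 0, 2.0], 0, 5]
    - [[0, 0, 1.0], 0, 5]
    - [[0, 0, 0.6], 0, 5]
    - [[0, 0, 0.6], 0, 5]
    - [[0, 0, 0], 0, 5]

```text
time_s: 9.78
tcp_pos: [0.4791, 0.0969, 0.0276]
eef_rot: [180.0, 0.0, 3.0]
contact_force: [-0.6, 0.5, 1.0]
gripper_width: 0.0503
gripper_force: 0.0
```

Request:
jog_arm:
  moves:
    - [[0, 0, 0], 0, 1]
    - [[0, 0, 0], 0, 1]
    - [[0, 0, 0], 0, 1]
    - [[0, 0, 0], 0, 1]

```text
time_s: 10.28
tcp_pos: [0.4792, 0.0969, 0.0278]
eef_rot: [180.0, -0.0, 3.0]
contact_force: [1.4, -3.0, 0.1]
gripper_width: 0.0164
gripper_force: 10.0
```

Request:
jog_arm:
  moves:
    - [[0.1, 0, -0.9], 0, 1]
    - [[0.1, 0, -0.9], 0, 1]
    - [[0.4, 0, -1.2], 0, 1]
    - [[0.4, 0, -1.3], 0, 1]
    - [[0.6, 0, -1.2], 0, 1]
    - [[0.6, 0, -1.2], 0, 1]

```text
time_s: 11.02
tcp_pos: [0.5017, 0.0979, 0.0955]
eef_rot: [180.0, -0.0, 3.0]
contact_force: [5.2, -4.3, -4.3]
gripper_width: 0.0164
gripper_force: 10.0
```

Request:
jog_arm:
  moves:
    - [[0.8, 0, -1.0], 0, 1]
    - [[0.8, 0, -1.1], 0, 1]
    - [[1.0, 0, -0.9], 0, 1]
    - [[1.0, 0, -0.8], 0, 1]
    - [[1.1, 0, -0.8], 0, 1]
    - [[1.1, 0, -0.7], 0, 1]

```text
time_s: 11.78
tcp_pos: [0.5596, 0.1004, 0.1477]
eef_rot: [179.9, 0.0, 3.0]
contact_force: [3.6, -6.2, -7.7]
gripper_width: 0.0163
gripper_force: 10.0
```

```bash
python3 - <<'E'
from h import *
p=capture("scene")
for r in regions_of(p,"gift_chest_lid")[:2]: print(r["confidence"],r["pixel"],r["pixels"].sum(), np.argwhere(r["pixels"]).min(0),np.argwhere(r["pixels"]).max(0))
cv2.imwrite("pics/j.png",p["pixels"])
E
```

```text
0.75 [395.4, 198.6] 2441 [165 347] [229 433]
```

Request:
jog_arm:
  moves:
    - [[1.2, 0, -0.5], 0, 1]
    - [[1.3, 0, -0.4], 0, 1]
    - [[1.3, 0, -0.4], 0, 1]
    - [[1.3, 0, -0.2], 0, 1]
    - [[1.3, 0, 0], 0, 1]

```text
time_s: 12.5
tcp_pos: [0.6237, 0.1032, 0.163]
eef_rot: [179.9, 0.0, 3.0]
contact_force: [-0.1, -7.6, 1.6]
gripper_width: 0.0162
gripper_force: 10.0
```

Request:
jog_arm:
  moves:
    - [[1.3, 0, 0], 0, 1]
    - [[1.4, 0, 0.1], 0, 1]
    - [[0.2, 0, 0.1], 0, 1]
    - [[0, 0, 0], 0, 1]

```text
time_s: 13.0
tcp_pos: [0.6526, 0.1045, 0.1606]
eef_rot: [179.9, 0.0, 3.0]
contact_force: [0.7, -8.9, -1.2]
gripper_width: 0.0163
gripper_force: 10.0
```

Request:
jog_arm:
  moves:
    - [[0, 0, 0], 0, 4]
    - [[0, 0, 0], 0, 4]
    - [[0, 0, -2], 0, 5]
    - [[0, 0, -4], 0, 7]
    - [[-5, 0, -3], 0, 8]
    - [[-6, 0, 0], 0, 8]
    - [[-6, 0, 0], 0, 8]
    - [[-6, 0, 0], 0, 8]
    - [[-6, 0, 0], 0, 8]
    - [[0, 0, 0], 0, 8]

```text
time_s: 14.25
tcp_pos: [0.3598, 0.091, 0.2521]
eef_rot: [-179.7, -0.2, 3.2]
contact_force: [0.4, 0.6, 0.9]
gripper_width: 0.0804
gripper_force: 0.0
```

```bash
python3 - <<'E'
from h import *
for n in("scene","top"):
    p=capture(n);cv2.imwrite(f"pics/k_{n}.png",p["pixels"]);np.savez("k_"+n+".npz",**p)
    for t in("gift_tin","gift_chest_lid"):
        for r in regions_of(p,t)[:2]:
            a=np.argwhere(r["pixels"]);print(n,t,round(r["confidence"],2),r["pixel"],len(a),a.min(0),a.max(0),onplane(p,r["pixel"],.085))
            if t=="gift_tin": np.save(f"tin_{n}.npy",r["pixels"]) if r["confidence"]>.5 else 0
E
```

```text
scene gift_tin 0.71 [371.7, 235.4] 338 [223 359] [243 387] [0.53431185 0.08555005 0.085     ]
scene gift_chest_lid 0.77 [414.7, 192.6] 2063 [148 363] [228 444] [0.70018134 0.07876185 0.085     ]
scene gift_chest_lid 0.64 [282.0, 284.1] 1707 [269 248] [296 311] [0.33168312 0.14785651 0.085     ]
top gift_tin 0.78 [370.8, 177.3] 710 [162 357] [191 386] [0.55950023 0.10762441 0.085     ]
top gift_chest_lid 0.94 [373.7, 129.0] 3279 [106 335] [152 419] [0.66920658 0.09650277 0.085     ]
```

```bash
python3 - <<'E'
from h import *
from scipy.optimize import minimize
ps={n:dict(np.load(f"k_{n}.npz")) for n in("scene","top")}
def cyl(p,x,y):
    t=np.linspace(0,2*np.pi,60);P=np.array([(x+.0315*np.cos(k),y+.0315*np.sin(k),z) for k in t for z in(.053,.089)])
    big=np.zeros((1680,2240),np.uint8);cv2.fillConvexPoly(big,np.int32(cv2.convexHull(proj(p,P).astype(np.float32))*4+2),255)
    return cv2.resize(big,(560,420),interpolation=cv2.INTER_AREA)/255.
F=[]
p=ps["top"];m=np.load("tin_top.npy");f=lambda q:np.abs(cyl(p,*q)-m).sum()
r=minimize(f,[.56,.105],method="Nelder-Mead",options=dict(initial_simplex=[[.56,.105],[.57,.105],[.56,.115]]));print(r.x,r.fun,m.sum())
for n,(rr,cc) in(("top",(90,315)),("scene",(140,330))):
    p=ps[n];k=5;J=cv2.resize(p["pixels"][rr:rr+120,cc:cc+120],None,fx=k,fy=k,interpolation=cv2.INTER_CUBIC)
    for c in cv2.findContours((cyl(p,*r.x)>.5).astype(np.uint8),0,1)[0]: cv2.polylines(J,[np.int32((c-[cc,rr]+.5)*k)],True,(0,255,0),1)
    F.append(J)
F=np.hstack(F);F=cv2.resize(F,None,fx=.66,fy=.66,interpolation=cv2.INTER_AREA);print(F.shape);cv2.imwrite("pics/l.png",F)
E
```

```text
[0.56258511 0.10464595] 62.4 710
(396, 792, 3)
```

View pics/l.png

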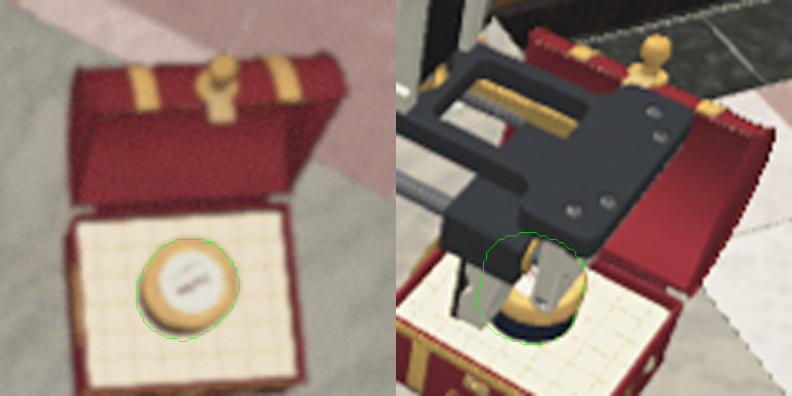

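Request:
jog_arm:
  moves:
    - [[5.1, -0.1, 3.3], 0, 7.6]
    - [[5.1, -0.1, 3.3], 0, 7.6]
    - [[5.1, -0.1, 3.3], 0, 7.6]
    - [[5.0, 0, 3.3], 0, 7.6]
    - [[0, 0, 2.5], 0, 7.6]
    - [[0, 0, 2.5], 0, 7.6]
    - [[0, 0, 2.5], 0, 7.6]
    - [[0, 0, 1.5], 0, 7.6]
    - [[0, 0, 0], 0, 7.6]

```text
time_s: 15.68
tcp_pos: [0.5644, 0.1037, 0.027]
eef_rot: [179.9, 0.2, 3.0]
contact_force: [0.5, -0.8, 0.3]
gripper_width: 0.0758
gripper_force: 0.0
```

Request:
jog_arm:
  moves:
    - [[-0.2, -0.1, 0.3], 0, 7.6]
    - [[0, 0, 0.3], 0, 7.6]
    - [[0, 0, 0], 0, 7.6]
    - [[0, 0, 0], 0, 7.6]

```text
time_s: 16.18
tcp_pos: [0.563, 0.1055, 0.0231]
eef_rot: [-180.0, -0.0, 3.0]
contact_force: [-0.0, -0.9, -0.0]
gripper_width: 0.0761
gripper_force: 0.0
```

Request:
jog_arm:
  moves:
    - [[0, 0, 0.4], 0, 7.6]
    - [[0, 0, 0], 0, 7.6]
    - [[0, 0, 0], 0, 5]
    - [[0, 0, 0], 0, 5]
    - [[0, 0, 0], 0, 5]
    - [[0, 0, 0], 0, 5]
  newtons: 10

```text
time_s: 16.92
tcp_pos: [0.5628, 0.1053, 0.0186]
eef_rot: [180.0, 0.0, 3.0]
contact_force: [0.1, -0.9, 0.2]
gripper_width: 0.0623
gripper_force: 10.0
```

Request:
jog_arm:
  moves:
    - [[0, 0, -1.0], 0, 5]
    - [[0, 0, -2.0], 0, 5]
    - [[0, 0, -2.0], 0, 5]
    - [[-2.0, 0, 0], 0, 5]
    - [[-3.0, 0, 0], 0, 5]
    - [[-2.6, 0, 0], 0, 5]
    - [[-1.5, 0, 0], 0, 5]
    - [[0, 0, 0], 0, 5]
    - [[0, 0, 0], 0, 5]

```text
time_s: 18.05
tcp_pos: [0.4729, 0.101, 0.0691]
eef_rot: [-180.0, -0.1, 3.0]
contact_force: [-0.4, -0.4, -1.2]
gripper_width: 0.0624
gripper_force: 10.0
```

```bash
cat >> h.py <<'E'
def tinfit(th0=0,save=None,names=("scene","top")):
    """image evidence of the held tin: region in each picture"""
    for n in names:
        p=capture(n)
        if save: np.savez(save+n+".npz",**p)
        for r in regions_of(p,"gift_tin")[:2]:
            a=np.argwhere(r["pixels"]);print(n,round(r["confidence"],2),np.round(r["pixel"],1),len(a),a.min(0)[::-1],a.max(0)[::-1])
            if save: np.save(save+n+"_m.npy",r["pixels"]) if r["confidence"]>.5 else 0
E
python3 - <<'E'
from h import *
s=get_state();print(s["tcp_pos"],s["gripper_force"],s["gripper_width"],s["contact_force"])
tinfit(save="m_")
p=dict(np.load("m_scene.npz"));x,y,z=s["tcp_pos"]
print("predicted tin bottom/top centre px",proj(p,[x,y,z+.038-.004]),proj(p,[x,y,z+.038+.032]))
E
```

```text
[0.47290154 0.101007   0.06908575] 9.999963194131851 0.062359944199122656 [-0.41652199 -0.42791626 -1.2433814 ]
scene 0.95 [347.9 240.7] 791 [334 221] [365 257]
predicted tin bottom/top centre px [[348.932531   244.42222528]] [[351.22928294 232.53890863]]
```

Request:
jog_arm:
  moves:
    - [[0, 0, 1.5], 0, 5]
    - [[0, 0, 1.5], 0, 5]
    - [[0, 0, 0.6], 0, 5]
    - [[0, 0, 0.3], 0, 5]
    - [[0, 0, 0.2], 0, 5]
    - [[0, 0, 0], 0, 5]
  newtons: 6

```text
time_s: 19.0
tcp_pos: [0.4721, 0.1006, 0.0279]
eef_rot: [-180.0, -0.0, 3.0]
contact_force: [-0.6, -1.0, -1.9]
gripper_width: 0.0623
gripper_force: 6.0
```

Request:
jog_arm:
  moves:
    - [[0, 0, 0.2], 0, 5]
    - [[0, 0, 0.1], 0, 5]
    - [[0, 0, 0], 0, 5]

```text
time_s: 19.38
tcp_pos: [0.4718, 0.1006, 0.0248]
eef_rot: [-180.0, 0.0, 3.0]
contact_force: [-4.2, 0.5, 3.8]
gripper_width: 0.0628
gripper_force: 6.0
```

Request:
jog_arm:
  moves:
    - [[0, 0, 0.2], 0, 5]
    - [[0, 0, 0.1], 0, 5]
    - [[0, 0, 0], 0, 5]

```text
time_s: 19.75
tcp_pos: [0.4718, 0.1005, 0.0215]
eef_rot: [180.0, 0.0, 3.0]
contact_force: [-3.2, 0.7, 2.1]
gripper_width: 0.0621
gripper_force: 6.0
```

Request:
jog_arm:
  moves:
    - [[0, 0, 0.2], 0, 5]
    - [[0, 0, 0.2], 0, 5]
    - [[0, 0, 0], 0, 5]

```text
time_s: 20.12
tcp_pos: [0.4719, 0.1005, 0.0174]
eef_rot: [180.0, 0.0, 3.0]
contact_force: [-2.0, -0.0, 0.6]
gripper_width: 0.0623
gripper_force: 6.0
```

```bash
cat >> h.py <<'E'
def cylpts(s,th,slide,hx=0.,ry=.0315):
    """tin held: th tilt deg (top leans to tool -x), slide: base centre dist from pivot below; pivot 16 mm above real tip"""
    x,y,z=s["tcp_pos"];a=np.radians(s["eef_rot"][2]);f=np.array([-np.cos(a),-np.sin(a),0]);t=np.radians(th)
    n=f*np.sin(t)+[0,0,np.cos(t)];u=f*np.cos(t)-np.array([0,0,np.sin(t)]);v=np.cross(n,u)
    c=np.array([x,y,z+.0375+.016])+np.array([0,0,0])-n*slide+u*hx
    k=np.linspace(0,2*np.pi,60)[:,None];ring=.0315*(np.cos(k)*u+np.sin(k)*v)
    return c,n,np.vstack([c+ring,c+.036*n+ring])
def hullmask(p,P):
    big=np.zeros((1680,2240),np.uint8);cv2.fillConvexPoly(big,np.int32(cv2.convexHull(proj(p,P).astype(np.float32))*4+2),255)
    return cv2.resize(big,(560,420),interpolation=cv2.INTER_AREA)/255.
def fittilt(p,m,s,hint=30):
    from scipy.optimize import minimize
    m=m.astype(float);best=None
    def cost(q):
        H=hullmask(p,cylpts(s,q[0],q[1]/1000,q[2]/1000)[2]);return 3*(m*(1-H)).sum()+(H*(1-m)).sum()+.5*(q[1]-20)**2+.5*q[2]**2
    for t0 in(0,20,40):
        r=minimize(cost,[t0,20,0],method="Nelder-Mead",options=dict(initial_simplex=[[t0,20,0],[t0+12,20,0],[t0,24,0],[t0,20,4]]))
        if best is None or r.fun<best.fun: best=r
    return best.x,best.fun
E
python3 - <<'E'
from h import *
s=get_state();print(s["tcp_pos"],s["contact_force"],s["gripper_width"])
tinfit(save="n_",names=("scene",))
p=dict(np.load("n_scene.npz"));print(fittilt(p,np.load("n_scene_m.npy"),s))
s2=dict(s);s2["tcp_pos"]=np.array([.4729,.101,.0691]);print("ref upright",fittilt(dict(np.load("m_scene.npz")),np.load("m_scene_m.npy"),s2))
E
```

```text
[0.47191576 0.10046677 0.0173953 ] [-2.00782030e+00 -8.57039853e-04  5.67619555e-01] 0.0622973763784819Traceback (most recent call last):
  File "<stdin>", line 4, in <module>
    fid = stack.enter_context(open(os.fspath(file), "rb"))
                              ~~~~^^^^^^^^^^^^^^^^^^^^^^^
FileNotFoundError: [Errno 2] No such file or directory: 'n_scene_m.npy'
```

Request:
jog_arm:
  moves:
    - [[0, 0, 0.2], 0, 5]
    - [[0, 0, 0.2], 0, 5]
    - [[0, 0, 0], 0, 5]

```text
time_s: 20.6
tcp_pos: [0.472, 0.1006, 0.0135]
eef_rot: [180.0, -0.0, 3.0]
contact_force: [-1.3, 0.5, 0.3]
gripper_width: 0.0624
gripper_force: 6.0
```

```bash
python3 - <<'E'
from h import *
s2=dict(get_state());s=s2.copy();print(s["tcp_pos"],s["contact_force"],s["gripper_width"])
tinfit(save="o_")
s2["tcp_pos"]=np.array([.4729,.101,.0691]);print("ref upright",fittilt(dict(np.load("m_scene.npz")),np.load("m_scene_m.npy"),s2))
for n in("scene","top"):
    try:print(n,fittilt(dict(np.load(f"o_{n}.npz")),np.load(f"o_{n}_m.npy"),s))
    except FileNotFoundError:print("none",n)
E
```

```text
[0.47200592 0.10056269 0.01350592] [-1.34983548  0.53616053  0.29964861] 0.06240276804539562
scene 0.73 [345.1 260.3] 670 [331 240] [359 274]
ref upright (array([21.06247296, 21.17280662,  1.30782296]), np.float64(308.46450675184167))
scene (array([29.20595907, 21.18989548,  2.95491134]), np.float64(276.6697545741229))
none top
```

Request:
jog_arm:
  moves:
    - [[0, 0, -0.2], 0, 5]
    - [[0, 0, -1], 0, 5]
    - [[0, 0, -2], 0, 5]
    - [[0, 0, -3], 0, 5]
    - [[0, 0, -4], 0, 5]
    - [[0, 0, -3], 0, 5]
    - [[0, 0, -1.5], 0, 5]
    - [[0, 0, 0], 0, 5]
  newtons: 15

```text
time_s: 21.8
tcp_pos: [0.4723, 0.1009, 0.1615]
eef_rot: [-179.9, -0.1, 3.0]
contact_force: [-1.2, -0.2, -1.4]
gripper_width: 0.0624
gripper_force: 15.0
```

```bash
python3 - <<'E'
from h import *
s=get_state();print(s["tcp_pos"],s["eef_rot"],s["gripper_width"],s["contact_force"])
x,y,z=s["tcp_pos"]
plan((x,y,z,s["eef_rot"][2]),[(.5746,.2762,.16,76.5,5,8)])
E
```

```text
[0.47234455 0.10086902 0.16145433] [-1.79930711e+02 -1.01905654e-01  3.02443930e+00] 0.06237129679045258 [-1.22582945 -0.22149454 -1.44830741]
[[[1.4,-2.1,0.0],np.float64(-9.2),5],[[1.7,-1.9,0.0],np.float64(-9.2),5],[[2.0,-1.6,0.1],np.float64(-9.2),5],[[2.2,-1.2,0.0],np.float64(-9.1),5],[[2.4,-0.9,0.0],np.float64(-9.2),5],[[2.5,-0.4,0.0],np.float64(-9.2),5],[[2.5,-0.1,0.0],np.float64(-9.2),5],[[2.5,0.3,0.0],np.float64(-9.2),5]]
end [ 0.57427754  0.27588418  0.16045433 76.5244393 ]
```

Request:
jog_arm:
  moves:
    - [[1.4, -2.1, 0], -9.2, 5]
    - [[1.7, -1.9, 0], -9.2, 5]
    - [[2.0, -1.6, 0.1], -9.2, 5]
    - [[2.2, -1.2, 0], -9.1, 5]
    - [[2.4, -0.9, 0], -9.2, 5]
    - [[2.5, -0.4, 0], -9.2, 5]
    - [[2.5, -0.1, 0], -9.2, 5]
    - [[2.5, 0.3, 0], -9.2, 5]
    - [[0, 0, 0], 0, 5]
    - [[0, 0, 0], 0, 5]

```text
time_s: 23.05
tcp_pos: [0.573, 0.2749, 0.158]
eef_rot: [-179.9, 0.1, 76.4]
contact_force: [-0.2, -0.7, -0.8]
gripper_width: 0.0618
gripper_force: 15.0
```

```bash
python3 - <<'E'
from h import *
s=get_state();print(s["tcp_pos"],s["eef_rot"],s["joints"][5],s["contact_force"],s["time_s"])
tinfit(save="q_")
p=dict(np.load("q_scene.npz"))
F=[]
from scipy.spatial import ConvexHull
def draw(n,rr,cc,h,w,k):
    p=dict(np.load(f"q_{n}.npz"));J=cv2.resize(p["pixels"][rr:rr+h,cc:cc+w],None,fx=k,fy=k,interpolation=cv2.INTER_CUBIC)
    for th,col in((35,(0,255,0)),(0,(255,255,0))):
        c,nn,P=cylpts(s,th,.020);
        for q in(P[:60],P[60:]): cv2.polylines(J,[np.int32((proj(p,q)-[cc,rr]+.5)*k).reshape(-1,1,2)],True,col,1)
    return J
u=proj(p,s["tcp_pos"])[0];print(u)
cv2.imwrite("pics/r.png",draw("scene",int(u[1])-60,int(u[0])-50,90,120,6.5))
E
```

```text
[0.57299246 0.27487759 0.15795174] [-1.79892521e+02  1.26451358e-01  7.64161432e+01] 123.24576859719879 [-0.17182295 -0.71382298 -0.79502308] 23.05
scene 0.66 [316.1 139.5] 655 [304 123] [330 155]
scene 0.25 [399.3 185.3] 4311 [357 148] [444 228]
top 0.28 [334. 263.] 1268 [305 240] [360 291]
[311.10885932 158.40276221]
```

View pics/r.png

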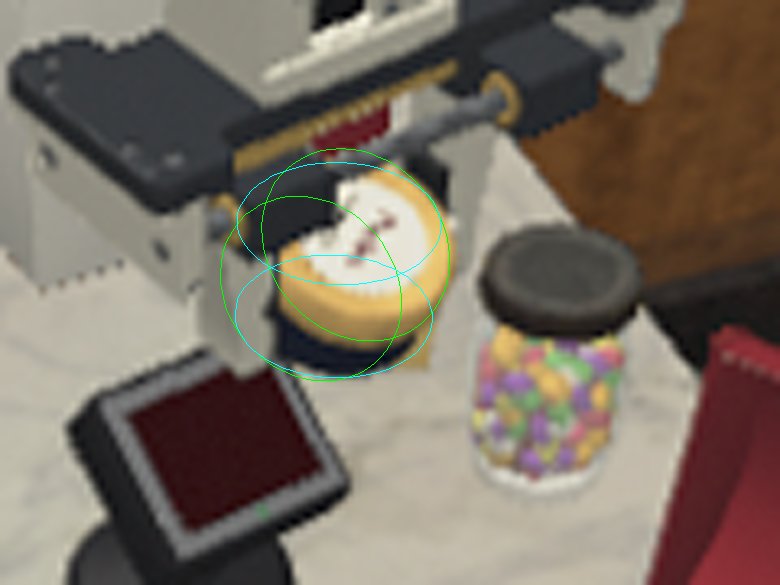

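```bash
cat > fit2.py <<'E'
from h import *
from scipy.optimize import least_squares, minimize
def run(pre,s,box0=None,line=((280,260),(400,160)),c=261,r=98,k=6.5,verbose=True):
    p=dict(np.load(pre+"scene.npz"));m=np.load(pre+"scene_m.npy").astype(float)
    V,U=np.mgrid[0:420,0:560];X=(U-c+.5)*k;Y=(V-r+.5)*k
    (x0,y0),(x1,y1)=line
    valid=(X>x0+6)&(Y>y0+(X-x0)*(y1-y0)/(x1-x0)+4)&(X<620)&(Y<480)
    I=p["pixels"].astype(float);b,g,rr=I[...,0],I[...,1],I[...,2]
    lab=(m>0)&(b>150)&valid
    out=[]
    def cost(q,full=False):
        cc,n,P=cylpts(s,q[0],q[1]/1000,q[2]/1000);a=np.radians(s["eef_rot"][2]);P=P+np.array([np.sin(a),-np.cos(a),0])*q[3]/1000
        H=hullmask(p,P);return (np.abs(H-m)*valid).sum()+1*((q[1]-20)/3)**2+1*(q[2]/2)**2+1*(q[3]/1.5)**2
    for t in range(0,46,5):
        S=np.array([[t,20,0,0],[t,23,0,0],[t,20,3,0],[t,20,0,2]],float)
        rz=minimize(lambda v:cost([t,*v]),[20,0,0],method="Nelder-Mead",options=dict(initial_simplex=S[:,1:]));out.append((t,round(rz.fun,1),np.round(rz.x,1).tolist()))
    for o in out:print(o)
    L=np.argwhere(lab)[:,::-1];print("label",len(L),L.min(0),L.max(0))
E
python3 - <<'E'
from fit2 import *
s=get_state();run("q_",s)
p=dict(np.load("q_scene.npz"));I=p["pixels"][122:158,300:334].astype(int)
# classes: W label, G gold, B blue/dark, . other
b,g,r=I[...,0],I[...,1],I[...,2]
C=np.full(b.shape,'.');C[(r>170)&(b>150)]='W';C[(r-b>40)]='g';C[(r-b>40)&(r>200)]='G';C[(r<75)]='B'
for i,row in enumerate(C):print(122+i,"".join(row))
E
```

```text
(0, np.float64(40.8), [19.6, 1.4, 0.9])
(5, np.float64(36.6), [19.8, 0.7, 1.0])
(10, np.float64(31.0), [19.2, 0.9, 0.9])
(15, np.float64(24.9), [19.0, 1.0, 1.0])
(20, np.float64(23.2), [19.5, 0.8, 1.5])
(25, np.float64(23.0), [19.0, 1.7, 0.8])
(30, np.float64(27.8), [19.3, 1.5, 0.4])
(35, np.float64(33.9), [19.9, 1.2, 0.2])
(40, np.float64(37.9), [19.4, 1.4, 0.3])
(45, np.float64(42.5), [19.1, 1.3, 0.4])
label 213 [307 126] [330 143]
122 gg..BBBBBBBg.......BB..BBBBB......
123 ..BBBBBBBBB....BBBB.gg.BBBBBB.....
124 BBBBBBBBBBBBBBBB..ggGGg.BBBBBB....
125 BBBBBBBBBBBBBB...gGGGGGggBBBBB....
126 BBBBBBBBBBBBBWWWWWWGGGGGGgBBBB....
127 BBBBBBBBBBBB.WWWWWWWWGGGGGgBBB....
128 BBBBBBBBBBBBBWWWWWWWWWWGGGGgBB....
129 BBBBBBBBBBBB.WWWWWWWWWWWGGGggB....
130 BBBBBBBBBBBB..WWWWWWWWWWWGGGG.....
131 BBBBBBBBBBBB..WWWWWWWWWWWGGGGgW...
132 BBBBBBBBBBBBBWWWWWWW..WWWWGGGGWW..
133 BBBBBBBBB....WWWWW.WWWWWWWGGGGg...
134 BBBBBBB..WWWWWWWWWWWWWWWWWGGGGg...
135 BBBBB.g.WWWWWWWW..WWWWWWWWWGGGg...
136 BBBBggGGWWWWWWWW..WWWWWWWWWGGGg...
137 B..BgGGGGWWWWWWW.WWWWWWWWWGGGGg...
138 ...BGGGGgWWWWWWWWWWWWWWWWWGGGGg...
139 ...BGGGGGGWWWWWWWWWWWWWWWWGGGGg..W
140 ...BgGGGGGGWWWWWWWWWWWWWWGGGGGg..W
141 ...BggGGGGGGGWWWWWWWWWWWGGGGGggWWW
142 ...BgggGGGGGGGGWWWWWWWGGGGGGGg.WWW
143 ...BgggggGGGGGGGGGGGGGGGGGGGggWWWW
144 ...BgggggggGGGGGGGGGGGGGGGGgg.WWWW
145 ..BBgggggggggGGGGGGGGGGGGggg.WWWWW
146 ..BBBgggggggggggGGgGgggggggg.WWWWW
147 ...BBB.ggggggggggggggggggggg.WWWWW
148 ...BBBB.ggggggggggggggggggggWWWWWW
149 ...BBBBBBggggggggggggggg.gggWWWWWW
150 ...BBBBBBBBggggggggggg.BBgggWWWWWW
151 ...BBBBBBBBBBBBB.g.BBBBBggg.WWWWWW
152 ...BBBBBBBBBBBBBBBBBBBBgggg.WWWWWW
153 ....BBBBBBBBBBBBBBBBBBgggggWWWWWWW
154 ..B..B..BBBBBBBBBBB...gggggWWWWWWW
155 BBB..B.....BBBBB...........WWWWWWW
156 BBBB..BWWWW.......WWWWWWWWWWWWWWWW
157 BBBB..B.WWWWWWWWWWWWWWWWWWWWWWWWWW
```

```bash
cat > fit3.py <<'E'
from h import *
from scipy.optimize import least_squares
def ell(p,s,D,L,zt=.036):
    """D: top-disc outline px, L: label outline px"""
    W=np.array(p["world_from_camera"]);Ki=np.linalg.inv(p["mtx"]);a=np.radians(s["eef_rot"][2]);yv=np.array([np.sin(a),-np.cos(a),0])
    def rad(q,uv):
        c,n,_=cylpts(s,q[0],q[1]/1000,q[2]/1000);t=c+zt*n+yv*q[3]/1000
        d=(W[:3,:3]@Ki@np.c_[uv,np.ones(len(uv))].T).T;o=W[:3,3];P=o+d*(((t-o)@n)/(d@n))[:,None]
        return np.linalg.norm(P-t,axis=1)*1000
    f=lambda q:np.r_[rad(q,D)-q[5],rad(q,L)-q[4],(q[1]-20)/2,q[2]/2,q[3]/1.5,(q[5]-31)/.5]
    r=least_squares(f,[20,20,0,0,22,31]);J=r.jac;sd=np.sqrt(np.diag(np.linalg.inv(J.T@J)))*np.sqrt(r.fun@r.fun/len(r.fun))
    print("th,slide,hx,dy,rl,R",np.round(r.x,2),"sd",np.round(sd,2),"rms",np.sqrt(np.mean(r.fun**2)))
    return r.x
E
python3 - <<'E'
from fit3 import *
p=dict(np.load("q_scene.npz"));s=get_state()
Lr={126:319,127:321,128:323,129:324,130:325,131:325,132:326,133:326,134:326,135:327,136:327,137:326,138:326,139:326,140:325,141:324,142:322}
Ll={142:315,141:313,140:311,139:310,138:309,136:308}
Dr={124:323,125:325,126:326,127:327,128:328,129:329,130:329.5,131:330,133:330.2,134:330.2,136:330.2,138:330,140:330,142:329,143:328,144:327,145:325}
Dl={138:304,140:305,141:306,142:307,143:309,144:311,145:313}
L=np.array([(c-.5,r) for r,c in Lr.items()]+[(c-.5,r) for r,c in Ll.items()])
D=np.array([(c-.5,r) for r,c in Dr.items()]+[(c-.5,r) for r,c in Dl.items()])
ell(p,s,D,L);ell(p,s,D[:0],L);ell(p,s,D,L[:0])
E
```

```text
th,slide,hx,dy,rl,R [22.24 20.04  2.79  1.44 20.94 30.13] sd [1.13 0.99 0.55 0.68 0.19 0.17] rms 0.7039076181663818
th,slide,hx,dy,rl,R [24.47 19.46  3.08  1.43 20.51 31.  ] sd [1.6  0.87 0.54 0.58 0.19 0.3 ] rms 0.5965752746789457Traceback (most recent call last):
  File "<stdin>", line 9, in <module>
  File "fit3.py", line 11, in ell
    r=least_squares(f,[20,20,0,0,22,31]);J=r.jac;sd=np.sqrt(np.diag(np.linalg.inv(J.T@J)))*np.sqrt(r.fun@r.fun/len(r.fun))
                                                                    ~~~~~~~~~~~~~^^^^^^^
    ainv = _umath_linalg.inv(a, signature=signature)
    raise LinAlgError("Singular matrix")
numpy.linalg.LinAlgError: Singular matrix
```

```bash
python3 - <<'E'
from h import *
s=get_state();x,y,z=s["tcp_pos"];print(x,y,z,s["eef_rot"][2])
plan((x,y,z,s["eef_rot"][2]),[(.472,.1006,.12,3.0,5,8)])
E
```

```text
0.5735944891343179 0.27503541450109625 0.15965342954107914 76.4646733687713
[[[-2.4,-0.7,0.5],np.float64(9.2),5],[[-2.5,-0.3,0.5],np.float64(9.2),5],[[-2.6,0.0,0.5],np.float64(9.1),5],[[-2.4,0.5,0.5],np.float64(9.2),5],[[-2.4,0.9,0.5],np.float64(9.2),5],[[-2.2,1.2,0.5],np.float64(9.2),5],[[-2.0,1.6,0.5],np.float64(9.2),5],[[-1.7,1.8,0.5],np.float64(9.2),5]]
end [0.4718503  0.10083759 0.11965343 2.96467337]
```

Request:
jog_arm:
  moves:
    - [[-2.4, -0.7, 0.5], 9.2, 5]
    - [[-2.5, -0.3, 0.5], 9.2, 5]
    - [[-2.6, 0, 0.5], 9.1, 5]
    - [[-2.4, 0.5, 0.5], 9.2, 5]
    - [[-2.4, 0.9, 0.5], 9.2, 5]
    - [[-2.2, 1.2, 0.5], 9.2, 5]
    - [[-2.0, 1.6, 0.5], 9.2, 5]
    - [[-1.7, 1.8, 0.5], 9.2, 5]
    - [[0, 0, 2], 0, 5]
    - [[0, 0, 3], 0, 5]
    - [[0, 0, 3], 0, 5]
    - [[0, 0, 1], 0, 5]

```text
time_s: 24.75
tcp_pos: [0.4713, 0.1004, 0.0286]
eef_rot: [179.9, 0.1, 3.0]
contact_force: [0.1, 0.0, -1.3]
gripper_width: 0.0618
gripper_force: 15.0
```

Request:
jog_arm:
  moves:
    - [[0, 0, 0.6], 0, 5]
    - [[0, 0, 0], 0, 5]
  newtons: 6

```text
time_s: 25.0
tcp_pos: [0.4727, 0.1014, 0.0242]
eef_rot: [-180.0, -0.0, 3.0]
contact_force: [0.4, 0.0, 0.2]
gripper_width: 0.0622
gripper_force: 6.0
```

Request:
jog_arm:
  moves:
    - [[0, 0, 0.2], 0, 5]
    - [[0, 0, 0.2], 0, 5]
    - [[0, 0, 0], 0, 5]

```text
time_s: 25.38
tcp_pos: [0.4723, 0.1013, 0.0198]
eef_rot: [-180.0, -0.0, 3.0]
contact_force: [-0.1, -0.2, -1.9]
gripper_width: 0.0627
gripper_force: 6.0
```

Request:
jog_arm:
  moves:
    - [[0, 0, 0.2], 0, 5]
    - [[0, 0, 0.2], 0, 5]
    - [[0, 0, 0], 0, 5]

```text
time_s: 25.75
tcp_pos: [0.4722, 0.1012, 0.0155]
eef_rot: [180.0, 0.0, 3.0]
contact_force: [0.5, -0.2, -1.3]
gripper_width: 0.0621
gripper_force: 6.0
```

Request:
jog_arm:
  moves:
    - [[0, 0, 0.2], 0, 5]
    - [[0, 0, 0.2], 0, 5]
    - [[0, 0, 0], 0, 5]

```text
time_s: 26.12
tcp_pos: [0.4723, 0.1013, 0.0116]
eef_rot: [180.0, 0.0, 3.0]
contact_force: [-0.3, 0.4, 0.8]
gripper_width: 0.0622
gripper_force: 6.0
```

Request:
jog_arm:
  moves:
    - [[0, 0, 0.2], 0, 5]
    - [[0, 0, 0], 0, 5]

```text
time_s: 26.38
tcp_pos: [0.4724, 0.1013, 0.0096]
eef_rot: [-180.0, -0.0, 3.0]
contact_force: [-1.6, 0.5, -0.3]
gripper_width: 0.0625
gripper_force: 6.0
```

Request:
jog_arm:
  moves:
    - [[0, 0, 0.2], 0, 5]
    - [[0, 0, 0.1], 0, 5]
    - [[0, 0, 0], 0, 5]

```text
time_s: 26.75
tcp_pos: [0.4724, 0.1013, 0.0066]
eef_rot: [180.0, -0.0, 3.0]
contact_force: [0.5, 0.6, 0.1]
gripper_width: 0.0624
gripper_force: 6.0
```

Request:
jog_arm:
  moves:
    - [[0, 0, -0.2], 0, 5]
    - [[0, 0, -1], 0, 5]
    - [[0, 0, -2], 0, 5]
    - [[0, 0, -3], 0, 5]
    - [[0, 0, -4], 0, 5]
    - [[0, 0, -3], 0, 5]
    - [[0, 0, -2.1], 0, 5]
  newtons: 15

```text
time_s: 27.62
tcp_pos: [0.4726, 0.1014, 0.162]
eef_rot: [-179.9, -0.1, 3.0]
contact_force: [0.4, -0.6, -2.2]
gripper_width: 0.0618
gripper_force: 15.0
```

Request:
jog_arm:
  moves:
    - [[1.4, -2.1, 0], -9.2, 5]
    - [[1.7, -1.9, 0], -9.2, 5]
    - [[2.0, -1.6, 0], -9.2, 5]
    - [[2.2, -1.2, 0], -9.1, 5]
    - [[2.4, -0.9, 0], -9.2, 5]
    - [[2.5, -0.4, 0], -9.2, 5]
    - [[2.5, -0.1, 0], -9.2, 5]
    - [[2.5, 0.3, 0], -9.2, 5]
    - [[0, 0, 0], 0, 5]
    - [[0, 0, 0], 0, 5]

```text
time_s: 28.88
tcp_pos: [0.5738, 0.2758, 0.1598]
eef_rot: [-180.0, 0.0, 76.4]
contact_force: [-0.5, 0.1, -1.2]
gripper_width: 0.0621
gripper_force: 15.0
```

```bash
cat >> fit3.py <<'E'
def ascii(p,c0,c1,r0,r1):
    I=p["pixels"][r0:r1,c0:c1].astype(int);b,g,r=I[...,0],I[...,1],I[...,2]
    C=np.full(b.shape,'.');C[(r>170)&(b>150)]='W';C[(r-b>40)]='g';C[(r-b>40)&(r>200)]='G';C[(r<75)]='B'
    for i,row in enumerate(C):print(r0+i,"".join(row))
E
python3 - <<'E'
from fit3 import *
s=get_state();print(s["tcp_pos"],s["eef_rot"],s["contact_force"],s["time_s"])
p=capture("scene");np.savez("t_scene.npz",**p);ascii(p,298,336,120,160)
E
```

```text
[0.57376309 0.27584824 0.15976486] [-1.79973981e+02  2.39108482e-02  7.64208342e+01] [-0.45364023  0.05528474 -1.18456437] 28.875
120 gggggg..BB..ggg........BBBBBB.........
121 gggg..BBBBBB.......BBBB..BBBBB........
122 g..BBBBBBBBBBB....BB..gg.BBBBBB.......
123 .BBBBBBBBBBBBBB..B..ggGGggBBBBBB......
124 BBBBBBBBBBBBBBBB.gggggggGgg.BBBB......
125 BBBBBBBBBBBBBBBgWWGWWGgggGGggBBB......
126 BBBBBBBBBBBBBBBWWWWWWWWGggGGggBB......
127 BBBBBBBBBBBBBBBWWWWWWWWWWGGGGg.B.....W
128 BBBBBBBBBBBBBB.WWWWWWWWWWWGGGGgB.....W
129 .BBBBBBBBBBBBB.WWW.WWWWWWWWGGGg......W
130 gBBBBBBBBBBBBB.WW..WWWWWWWWGGGggW...WW
131 gBBBBBBBBBBBB..WW.WWWWW.WWWWGGGg....WW
132 gBBBBBBBBBB..WWW.WWWWWW..WWWGGGGg...WW
133 .BBBBBBBB..WWWWWWWWWW....WWWWGGGg...WW
134 BBBBBBB.gggWWWW.WWWW...WWWWWWGGGg...WW
135 BBBBBBgggggWWWW.WWWWW..WWWWWWGGGGg..WW
136 BBB..BGGGggWWWWWWWW.W.WWWWWWWGGGGg..WW
137 .....BgGGggWWWWWWWW...WWWWWWWGGGGg..W.
138 .....BgGGgggWWWWWWW...WWWWWWWGGGGg.WW.
139 .....BgGGgggGWWWWWW.WWWWWWWWWGGGgg.WW.
140 .....BggGGgggWWWWW.WWWWWWWWWWGGGg.WW.B
141 .....BgggGGggGWWWWWWWWWWWWWWGGGGg.WW.B
142 .....BggggGGggGWWWWWWWWWWWWGGGGgg.WW.B
143 .....BgggggGGGGGGWWWWWWWWWGGGGGggWWW.B
144 ....BBggggggGGGGGGGWWWWGgGGGGGgg.WWW..
145 ....BBggggggggGGGGGGGGGGGGGGGGg.WWWWW.
146 .....BBggggggggGGGGGGGGGGGGGgggWWWWWW.
147 .....BBBgggggggggGGGGGGGGGgggg.WWWWWWW
148 .....BBBB.ggggggggggggggggggggWWWWWWWW
149 .....BBBBBggggggggggggggggggggWWWWWWWW
150 .....BBBBBBB.gggggggggggggggggWWWWWWWW
151 .....BBBBBBBBB.gggggg..gggggg.WWWWWWWg
152 ........BBBBBBBBBB.BB.ggggggg.WWWWWW.g
153 ....B....BBBBBBBBBBBBggggggggWWWWWWW.g
154 ..BBB........BBBBBgggggggggggWWWWWWW.g
155 BBBBB..B..W..................WWWWWWW.g
156 BBBBBB..BWWWWWWWWWWWWWWWWWWWWWWWWWWW..
157 BBBBBB..B.WWWWWWWWWWWWWWWWWWWWWWWWWW..
158 BBBBBBB..B.WWWWWWWWWWWWWWWWWWWWWWWWW..
159 BBBBBBB..B.WWWWWWWWWWWWWWWWWWWWWWWW...
```

```bash
python3 - <<'E'
from fit3 import *
p=dict(np.load("t_scene.npz"));s=get_state()
Lr={126:321,127:323,128:324,129:325,130:325,131:326,132:326,133:327,134:327,135:327,136:327,137:327,138:327,139:327,140:327,141:326,142:325,143:324,144:321}
Ll={144:317,143:315,142:313,141:312,140:311,139:311,138:310,137:309,136:309,135:309}
Dr={123:323,124:324,125:325.7,126:326.7,127:327.7,128:328.7,129:328.7,130:329,131:329.7,132:330.5,133:330.5,134:330.6,135:331,137:331,139:330.7,141:330.5,142:329.7,143:329.5,144:328.5,145:328,146:326.5,147:324.5}
Dl={136:304,137:304.5,139:305,140:306,141:307,142:308,143:309,144:310,145:312,146:313,147:315}
A=lambda a,b:np.array([(c-.5,r) for q in(a,b) for r,c in q.items()])
L=A(Lr,Ll);D=A(Dr,Dl)
q=ell(p,s,D,L);q2=ell(p,s,D[:0],L)
for e in(L,D):print(cv2.fitEllipse(e.astype(np.float32)))
E
```

```text
th,slide,hx,dy,rl,R [33.08 18.79  2.91  2.45 20.79 29.5 ] sd [1.15 1.18 0.44 0.76 0.17 0.16] rms 0.7888395436711513
th,slide,hx,dy,rl,R [37.98 17.7   2.33  2.28 20.43 31.  ] sd [1.57 0.95 0.49 0.61 0.14 0.31] rms 0.6224239721581195
((317.3565673828125, 134.39537048339844), (17.37201499938965, 21.146656036376953), 143.8228302001953)
((316.5406799316406, 133.85072326660156), (24.644275665283203, 30.85667610168457), 133.19410705566406)
```

```bash
python3 - <<'E'
from h import *
s=get_state();a=np.radians(s["eef_rot"][2])
c,n,_=cylpts(s,35,.0185,.0026);c=c+np.array([np.sin(a),-np.cos(a),0])*.0015
o,ux,uy,nw,_=winpts((.588,.332,np.radians(-103.5)));t=o+.08*nw
print("tin",c,n,"target",t,nw,"axis err",np.degrees(np.arccos(n@nw)))
x,y,z=s["tcp_pos"];d=t-c;print(d)
plan((x,y,z,s["eef_rot"][2]),[(x+d[0],y+d[1],z+d[2],76.5,5,3)],2)
E
```

```text
tin [0.57724325 0.28357827 0.19675952] [-0.13465037 -0.55754749  0.81915204] target [0.5772881  0.28738172 0.16353216] [-0.13389876 -0.55772847  0.81915204] axis err 0.04429508149368892
[ 4.48448732e-05  3.80345216e-03 -3.32273592e-02]
[[[0.12,-0.03,1.11],np.float64(0.0),5],[[0.13,-0.03,1.11],np.float64(-0.1),5],[[0.12,-0.02,1.1],np.float64(0.0),5]]
end [ 0.57388296  0.27947061  0.12670513 76.52277388]
```

Request:
jog_arm:
  moves:
    - [[0.1, 0, 1.1], 0, 5]
    - [[0.1, 0, 1.1], 0, 5]
    - [[0.2, -0.1, 1.1], -0.1, 5]
    - [[0, 0, 0], 0, 5]
    - [[0, 0, 0], 0, 5]
    - [[0, 0, 0], 0, 5]

```text
time_s: 29.68
tcp_pos: [0.5745, 0.2806, 0.1271]
eef_rot: [180.0, -0.0, 76.6]
contact_force: [-0.5, -0.6, -1.4]
gripper_width: 0.0617
gripper_force: 15.0
```

```bash
python3 - <<'E'
from fit3 import *
s=get_state();print(s["tcp_pos"],s["eef_rot"],s["contact_force"],s["gripper_force"],s["time_s"])
p=capture("scene");np.savez("v_scene.npz",**p)
for r in regions_of(p,"gift_chest_lid")[:1]:print(r["confidence"],r["pixel"],r["pixels"].sum())
pr=proj(p,[s["tcp_pos"]+[0,0,.06]])[0];print(pr);c,r=int(pr[0]),int(pr[1]);ascii(p,c-12,c+26,r-10,r+32)
E
```

```text
[0.5744622  0.2806083  0.12711195] [ 1.79971158e+02 -3.30469662e-02  7.66327102e+01] [-0.52108874 -0.60735972 -1.38650009] 14.999828338623047 29.675
0.96 [400.1, 188.5] 4340
[310.01336677 146.15339422]
136 .BBBBBBBBBBBBBBB.ggggGgggBBBB......WWW
137 BBBBBBBBBBBBBB.WWGGgggGGggBBB......WW.
138 BBBBBBBBBBBB.WWWWWWWGggGGggBB.....WWW.
139 BBBBBBBBBBBB.WWWWWWWWWGGGGggB.....WWW.
140 BBBBBBBBBBBB.WWWWWWWWWWGGGGgB.....WW.B
141 BBBBBBBBBBBB.WWW.WWWWWWWGGGgg.....WW.B
142 BBBBBBBBBBBBWWWWWWWWWWWWWGGGgW....WW.B
143 BBBBBBBBBBBBWWWWWWWW.WWWWGGGgg....WW.B
144 BBBBBBBBBBB.WW.WWWWW..WWWWGGGg....WW..
145 BBBBBBBBB..WWW.WWWW...WWWWGGGg...WWWW.
146 BBBBBBB..WWW..WWWW...WWWWWGGGG...WWWW.
147 BBBBB.gggWWW.WWWW...WWWWWWGGGGg..WWWWW
148 BBBBgggggWW.WWWW...WWWWWWWWGGGg..WWWWW
149 B..BGGGggWWWWWWW...WWWWWWWWGGGg.WWWWWW
150 ...BgGGggGWWWWW...WWWWWWWWGGGGg.WWWWWW
151 ....gGGggGWWWWWW.WWWWWWWWWGGGGgWWWWWWg
152 ....ggGGgggWWWWWWWWWWWWWWWGGGg.WWWWW.g
153 ...BgggGGGgGWWWWWWWWWWWWWGGGGg.WWWWW.g
154 ...BggggGGgGGWWWWWWWWWWWGGGGgg.WWWWW.g
155 ...BgggggGGGGGWWWWWWWWWGGGGGggWWWWWW.g
156 ..BBggggggGGGGggGgGGGGGGGGGgg.WWWW
[... 207 characters left out ...]
WWWWWWWWWWgg
162 ...BBBBBBBB.gggggggggg....WWWWWWWWW.Gg
163 ...BBBBBBBBBBB.g..B...W...WWW...WWW.gW
164 ..BBBBBBBBBBBBBBBB..WWWWWWWWWWWWWWW...
165 .BBBBBBBBBBBBB....WWWWWWWWWWWWWWWWW...
166 BBBBBBBBBBBB.B..W....WWWWWWWWWWWWWWW.g
167 BBBBBBBBBBBB........WWWWWWWWWWWWWWWW.g
168 BBBBBBBBBBBB.......WWWWWWWWWWWWWWWWWWW
169 BBBBBBBBBBBBB......WWWWWWWWWWWWWWWWWWW
170 BBBBBBBBBBBBB......WWWWWWWWWWWWWWWWW.W
171 BBBBBBBBBBB........WWWWWWWWWWWWWWWWWW.
172 BBBBBBBBB.......B..WWWWWWWWWWWWWWWWWWW
173 BBBBBB........BBB..WWWWWWWWWWWWWWWWWWW
174 BBBB........BBBB..WWWWWWWWWWWWWWWWWWWW
175 BB........BBBBB..WWWWWWWWWWWWWWWWWWWWW
176 ........BBBBBB.WWWWWWWWWWWWWWWWWWWWWWW
177 .....BBBBBBB..WWWWWWWWWWWWWWWWWWWWWWWW
```

```bash
python3 - <<'E'
from fit3 import *
p=dict(np.load("v_scene.npz"));s=get_state()
Lr={138:318,139:320,140:321,141:322,142:323,143:323,144:324,145:324,146:324,147:324,148:325,149:325,150:324,151:324,152:324,153:323,154:322,155:321}
Ll={155:312,154:311,153:310,152:309,151:308,150:308,149:307,148:307}
Dr={136:321,137:322.5,138:323.5,139:324.7,140:325.5,141:325.8,142:326.5,143:326.5,144:327.3,146:328,147:328.3,148:328.4,149:328.4,150:328.4,151:328.3,152:327.7,153:327.5,154:326.5,155:326,156:325.3,157:324.3,158:323.3,159:321.5}
Dl={149:302,150:302.8,151:303,152:304,153:305,154:306,155:307,156:308,157:310,158:311,159:314}
A=lambda a,b:np.array([(c-.5,r) for q in(a,b) for r,c in q.items()])
L=A(Lr,Ll);D=A(Dr,Dl)
o,ux,uy,nw,_=winpts((.588,.332,np.radians(-103.5)));a=np.radians(s["eef_rot"][2])
for q in(ell(p,s,D,L),ell(p,s,D[:0],L)):
    c,n,_=cylpts(s,q[0],q[1]/1000,q[2]/1000)
    for dy in(0,q[3]/1000):
        e=c+np.array([np.sin(a),-np.cos(a),0])*dy-o;print("base rel window x,y,z mm",np.round([e@ux*1000,e@uy*1000,e@nw*1000],1),"tilt err",round(np.degrees(np.arccos(n@nw)),1))
E
```

```text
th,slide,hx,dy,rl,R [31.1  18.92  3.61  2.51 20.95 29.53] sd [1.29 1.25 0.48 0.78 0.19 0.17] rms 0.8253488307368957
th,slide,hx,dy,rl,R [38.84 17.54  2.5   2.44 20.48 31.  ] sd [2.22 1.07 0.58 0.66 0.17 0.34] rms 0.6863873904564817
base rel window x,y,z mm [-1.1  1.3 79.5] tilt err 3.9
base rel window x,y,z mm [-1.1 -1.3 79.5] tilt err 3.9
base rel window x,y,z mm [ 2.4  1.3 80.5] tilt err 3.8
base rel window x,y,z mm [ 2.4 -1.2 80.5] tilt err 3.8
```

```bash
python3 -c "
from plant import close_job
print(close_job())"
```

```text
the job is handed in; nothing more can be done
None
```

The job is handed in at about 30 s: the lid is open on its stop, and the tin is held still with its underside about 8 cm from the scanner glass, centred to within 3 mm and square to within about 4 degrees, all by camera fit. While feeling for the pull, the closed fingers pressed on it with a last reading of about 39 N, just under the 40 N limit that applies to the arm and gripper body.

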